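Vent the vacuum chamber and hold its lid open

ROBOT

A 6-joint arm with a two-finger parallel gripper is mounted at the origin on the work surface. World frame = base frame: x ahead of the robot, y to its left, z up, the work surface at z = 0. Lengths are in mm, angles in rad, forces in N, time in s.
With the tool pointing down it reaches from about 350 to 875 mm from the base axis. Payload 15.5 kg.
Tool frame: the origin (TCP) lies on the centre line of the jaws, within the pads' length; the fingertips stand 17 mm ahead of it and the grasp point (between the pads) lies 2 mm behind it; z points along the fingers, y is the direction in which the jaws open and shut (so a half turn about z gives the same grasp; the last joint's range is limited). The gripper opens to 85 mm and grips with 20 to 120 N. Pads are 22 mm wide; open, the fingers measure 114 mm over their backs; the gripper's body (76 mm by 85 mm) begins 54 mm behind the grasp point. The pads swing forward as they close: fully open they stand 13 mm farther back than shut.
Start: joints at [-1.262, 0.494, 1.345, -0, 1.302, -0.096], TCP at [246.148, -574.489, 248.277] pointing down, gripper open.
Joint ranges: [-2.91, 2.91], [-0.82, 2.16], [0.22, 2.67], [-1.22, 4.37], [0.12, 2.79], [-3.08, 3.08]. Speed limits (rad/s): [1.89, 1.89, 2.57, 3.01, 3.01, 3.01].

INTERFACE

Orientations are given as a unit quaternion [x, y, z, w].
In Python, from workcell import env gives the robot as it stands.
- The arm moves only by the shell command python3 -m handwheel 'ROWS'. ROWS is JSON, a list of rows, each an object of numbers: "tx", "ty", "tz": the shift along the world's x, y, z in mm; "spin": the turn about the world's z in degrees; "claw": the gripper command: -1 is fully open, 1 is shut, values between are in proportion. A call has 1 to 12 rows; each row is the pose to reach, as a shift and turn from the pose measured when the call began; what a row does not reach only later rows make up. A row lasts 1/10 s, in which the tool goes at most 50 mm and 8.59 degrees, less where a joint would pass 70% of its speed; a pose out of reach is approached as far as the arm can. A call with a gripper value outside its range is refused whole. The fingers move at their own pace and stop on an object; the grip force is fixed at half the most. Time passes only in rows, so rows that repeat a pose let the fingers close. It gives the time, the measured TCP pose, the force and the opening at its end, in the units of the state.
- env.sense(): the state, without advancing time (a new reading comes with each control period).
- env.camera(name): name is "scene" or "top"; returns the picture (400x640x3 uint8, red, green, blue); there is no depth.
- env.camera_model(name): a dict with "camera_matrix" (3x3 intrinsics, pixels), "dist" ([k1, k2, p1, p2, k3] as OpenCV has them; the pictures are not rectified), "R" (3x3) and "t" (3): a world point X has camera coordinates R X + t. Camera axes: x right, y down, z forward; pixel columns grow to the right and rows downward; lengths in mm; the calibration is good to about 2 mm. A picture is of the moment at which its call begins. camera_model takes no time and is no camera call.
- env.job_done(): hands the job in, once; it reports no verdict.
The state is a dict: "time": time; "q": joint angles; "joint_vel": joint speeds; "tau": joint torques, N m; "eef_pos": TCP position; "eef_rot": TCP orientation; "ft_force": force on the tool from outside, world axes, zero at the start; "ft_torque": the same for the moment, N m; "finger_gap": opening from 0.0 (shut) to 1.0 (fully open).
Only numpy, scipy, OpenCV 4.12 (cv2) and the standard library are available. Lean on these libraries where they do the work, as an engineer would, in place of code of your own. Each camera call takes 0.05 s, during which the arm holds its last target. There are 200 camera calls.

TASK

Let air into the vacuum chamber by pressing the vent plunger all the way down to its stop and keeping it down for a full second while the lid is still shut, then let it come up. Then lift the chamber's clear lid by its bar handle and hold it open at 45 degrees, so that a colleague can take out the vials: the lid falls shut if let go, so finish while still holding the handle, with the lid still. Leave everything else on the bench where it stands.

Things in the scene. Friction and masses are not known exactly. Their poses are not given: they have to be found in the camera images.
- chamber: Grey vacuum chamber fixed to the bench: an open box 240 mm deep (x), 260 mm wide (y), 120 mm high, closed by a clear lid with an aluminium frame; rows of amber vials stand inside. Origin at the centre of its underside; its x axis points from its front (the handle side, towards the robot) to its rear (the hinge side), z up.
- lid_hinge (a point): Point on the hinge line of the lid, at the middle of the chamber's top rear edge: 120 mm behind the chamber's centre, 120.5 mm above the bench. The hinge line runs along the chamber's y axis.
- lid_handle (a point): Middle of the axis of the lid's dark steel bar handle (the rules call the bar lid_c1): a round bar 12 mm thick, 120 mm long along the chamber's y axis, on two 10 mm posts 104 mm apart, its axis 40 mm above the lid's top face. Lid shut: 205 mm in front of the hinge line and 52 mm above it (172 mm above the bench). It swings with the lid and can turn between the fingers.
- lid (a joint): Opening angle of the lid in rad: 0 shut (flat), growing as its front edge rises; it can go up to 1.3. The lid is 12 mm thick, about 0.6 kg with its handle. 45 degrees is 0.785. The hinge is free: let go, the lid falls shut from every angle.
- vent_station: White box 110 x 100 x 70 mm fixed to the bench, left or right of the chamber, with a dark front panel and the vent plunger upright on its top. Origin at the centre of its underside. (The similar low box with a round metal plate on top is a stirrer, fixed, 120 x 115 x 65 mm, on the chamber's other side: not part of the job.)
- plunger_top (a point): Centre of the top face of the vent plunger's head: a black mushroom head 32 mm across and 12 mm thick on a steel stem, its top 110 mm above the bench when up. It is above the centre of the vent station and moves with the head.
- plunger (a joint): How far the vent plunger is pushed down, in m: 0 up, 0.012 at its stop. A spring pushes it back up when let go: about 2.5 N at the start, 9 N at the stop.
- reagent_bottle: Bystander, loose, to be left alone: white plastic bottle with screw cap, 72 mm across, 160 mm tall. Origin at the centre of its underside.
- beaker: Bystander, loose, to be left alone: open glass beaker, 68 mm across, 90 mm tall. Origin at the centre of its underside.
- flask: Bystander, loose, to be left alone: conical glass flask, 80 mm across the foot, 113 mm tall. Origin at the centre of its underside.
- small_jar: Bystander, loose, to be left alone: small amber jar, 36 mm across, 50 mm tall. Origin at the centre of its underside.
- dish: Bystander, loose, to be left alone: flat clear dish, 90 mm across, 15 mm high. Origin at the centre of its underside.
- soap_bottle: Bystander, loose, to be left alone: white pump bottle, 70 mm across, 165 mm tall. Origin at the centre of its underside.
- tube_rack: Bystander, loose, to be left alone: white tube rack, 70 x 180 mm, 92 mm high with its tubes. Origin at the centre of its underside.
Mind the look-alikes: they are no part of the job. What is shaped like the vent_station but yellow is not meant.

How it is judged (in metres and radians):
On the way, in this order (a step that is already met when the one before it is completed fails the run):
1. the vent plunger is held at its stop while the lid is shut (value of joint plunger above 0.01 m and value of joint lid below 0.05 rad), for 0.8 s.
2. the plunger is up again and the lid is being lifted by its handle (value of joint plunger below 0.003 m and value of joint lid above 0.3 rad and contact force between the fingers and lid_c1 above 1 N), for 0.2 s.
At the end, for the whole second after the job is handed in: The lid stands at 45 degrees, 5 degrees either way (0.698 to 0.873 rad), at rest (under 0.05 rad/s), the gripper's fingers holding its bar handle with more than 1 N; the vent plunger is up again (within 3 mm). No bystander was ever shifted by more than 20 mm or tipped over (value of joint lid between 0.698 and 0.873 rad and velocity of joint lid between -0.05 and 0.05 rad/s and contact force between the fingers and lid_c1 above 1 N and value of joint plunger below 0.003 m); the arm keeps its last pose, push and grip.
It fails at once if a bystander is shifted by more than 20 mm or tipped over (distance of any of reagent_bottle, beaker, flask, small_jar, dish, soap_bottle, tube_rack from where it was at the start of the episode above 0.02 m or angle between any of reagent_bottle, beaker, flask, small_jar, dish, soap_bottle, tube_rack's own z axis and vertical above 0.5 rad).
It also fails if it takes over 51 s, if anything falls off the work surface, if the arm or the gripper's body presses on something with over 40 N, if the wrist force passes 120 N, or if a joint passes its speed limit or range.

## Working session

There is one attempt and no reset: what is moved stays moved. The work goes in short steps, Python scripts to look and compute and a shell command to move; the robot and the scene stay as the last step left them, time stands still between calls to the robot, and variables do not carry over. Pictures are saved under pics/ and viewed, about 8 in all and at most 12, crops included, and the job is handed in when it is done.

```bash
mkdir -p pics; python3 - <<'E'
from workcell import env
import cv2,numpy as np
for n in("scene","top"):
    cv2.imwrite(f"pics/{n}0.png",env.camera(n)[:,:,::-1])
    m=env.camera_model(n); R=np.array(m["R"]);print(n,np.round(m["camera_matrix"],1).tolist(),np.round(m["dist"],3),np.round(-R.T@np.array(m["t"])),np.round(R,2).tolist())
s=env.sense();print(s)
E
```

```text
scene [[422.8, 0.0, 324.6], [0.0, 422.8, 203.9], [0.0, 0.0, 1.0]] [-0.01  0.    0.    0.    0.  ] [1386. -338.  958.] [[0.29, 0.96, 0.01], [0.66, -0.19, -0.73], [-0.69, 0.22, -0.68]]
top [[402.5, 0.0, 326.3], [0.0, 402.5, 199.1], [0.0, 0.0, 1.0]] [-0.061  0.     0.     0.     0.   ] [ 278.  -51. 1412.] [[0.0, -1.0, -0.0], [-0.98, -0.0, -0.2], [0.2, 0.0, -0.98]]
{'time': 0.1, 'q': array([-1.26148773e+00,  4.94136361e-01,  1.34603954e+00,  2.90878612e-06,
        1.30250285e+00, -9.54990374e-02]), 'joint_vel': array([ 0.00046352, -0.0017449 , -0.00085237,  0.00048165,  0.0011683 ,
        0.00027796]), 'tau': array([ 5.23187700e-04, -8.83593178e+01, -3.84560466e+01,  2.91672427e-05,
        5.20391681e-03,  1.69839882e-05]), 'eef_pos': array([ 246.06658268, -574.2061465 ,  247.76038691]), 'eef_rot': array([ 9.79586115e-01,  2.01024247e-01, -5.65501701e-05, -5.40101219e-04]), 'ft_force': array([ 0.44663235, -0.25721176, -0.213676  ]), 'ft_torque': array([-0.05465851,  0.01252076, -0.00866236]), 'finger_gap': 0.998453394926259}
```

View pics/scene0.png

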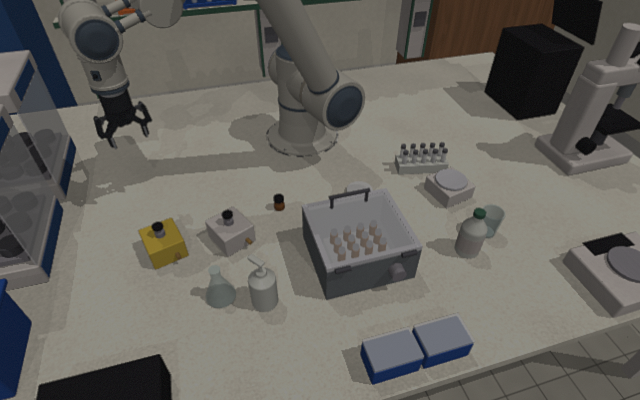

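View pics/top0.png

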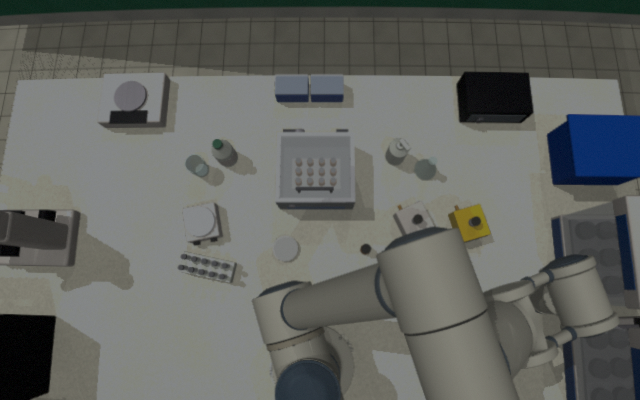

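The vent station (white) has its plunger near scene (228,215) and top (417,220). The yellow look-alike stands next to it on the right. The lid handle runs about (332,196)–(368,192) in scene and (296,189)–(334,189) in top. I'll enlarge those areas for measurement.

```bash
cat > h.py <<'E'
from workcell import env
import cv2,numpy as np
def ray(n,uv):
    m=env.camera_model(n);R=np.array(m["R"]);t=np.array(m["t"]).ravel()
    p=cv2.undistortPoints(np.array([[uv]],float),np.array(m["camera_matrix"]),np.array(m["dist"]))[0,0]
    return -R.T@t, R.T@np.array([p[0],p[1],1.])
def onz(n,uv,z):
    c,d=ray(n,uv); return c+d*(z-c[2])/d[2]
def tri(a,b):
    (c1,d1),(c2,d2)=ray("scene",a),ray("top",b)
    s=np.linalg.lstsq(np.c_[d1,-d2],c2-c1,rcond=None)[0]
    p,q=c1+d1*s[0],c2+d2*s[1]; return (p+q)/2,np.linalg.norm(p-q)
def proj(n,X):
    m=env.camera_model(n)
    return cv2.projectPoints(np.array(X,float).reshape(-1,3),cv2.Rodrigues(np.array(m["R"]))[0],np.array(m["t"],float),np.array(m["camera_matrix"]),np.array(m["dist"]))[0][:,0]
def crop(img,x,y,w,h,k):
    return cv2.resize(img[y:y+h,x:x+w],None,fx=k,fy=k,interpolation=cv2.INTER_CUBIC)
E
python3 - <<'E'
from h import *
s=cv2.imread("pics/scene0.png");t=cv2.imread("pics/top0.png")
a=crop(s,200,180,66,75,6);b=crop(s,300,180,66+14,75,5)
A=np.zeros((590,800,3),np.uint8)
def put(im,x,y):A[y:y+im.shape[0],x:x+im.shape[1]]=im
put(crop(s,200,190,60,56,5),0,0);put(crop(s,300,175,96,56,5),310,0)
put(crop(t,390,195,60,56,5),0,295);put(crop(t,270,155,96,56,5),310,295)
cv2.imwrite("pics/c1.png",np.clip(A*1.5,0,255))
E
```

```text
[ WARN:0@0.119] global loadsave.cpp:1063 imwrite_ Unsupported depth image for selected encoder is fallbacked to CV_8U.
```

View pics/c1.png

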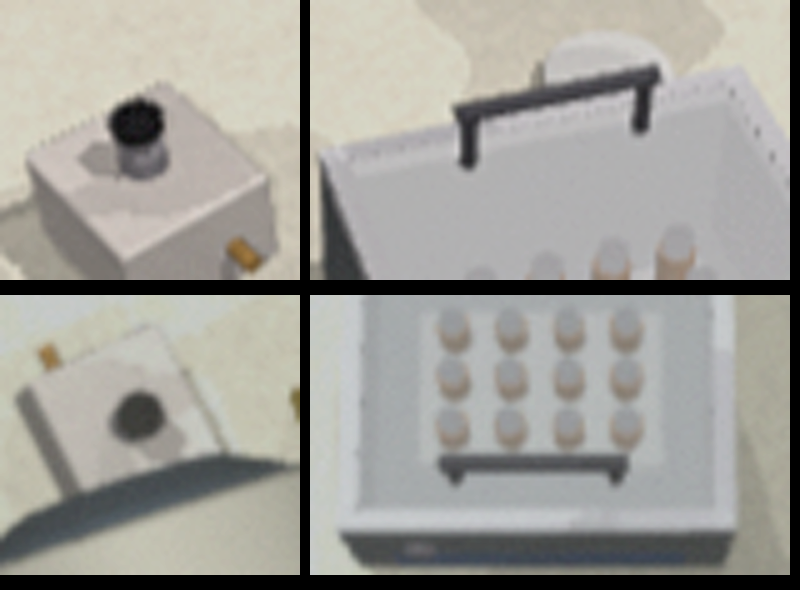

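The crops show the black plunger head at scene (227.2,213.8) and top (417.6,219.2). The handle ends are at scene (329.4,197.6) and (369.4,190.2), and top (296.2,188.8) and (333.2,188.6).

```bash
python3 - <<'E'
from h import *
np.set_printoptions(precision=1,suppress=True)
print("pl",tri((227.2,213.8),(417.6,219.2)),onz("scene",(227.2,213.8),108),onz("top",(417.6,219.2),108))
# which end: camera scene right = +y ; top right = -y
for a,b in(((329.4,197.6),(333.2,188.6)),((369.4,190.2),(296.2,188.8))):
    print("h",tri(a,b),onz("scene",a,172),onz("top",b,172))
from scipy.spatial.transform import Rotation as Ro
print(Ro.from_quat(env.sense()["eef_rot"]).as_matrix())
for n,uv,z in(("bottle top","222,146",160),("soap","402,146",165),("jar","366,249",50),("flask","426,168",60),("yel","475,222",110),("dish","287,249",10),("rack","207,267",80)):
    print(n,onz("top",tuple(map(float,uv.split(","))),z))
E
```

```text
pl (array([ 478.3, -345.4,  102.1]), np.float64(2.075425834647391)) [ 484.9 -344.3  108. ] [ 477.2 -345.1  108. ]
h (array([565.5, -66.2, 170.3]), np.float64(2.3236984482837117)) [567.5 -65.6 172. ] [564.8 -67.3 172. ]
h (array([565.4,  51.8, 168.4]), np.float64(3.7517692688694546)) [569.5  51.9 172. ] [563.9  49.7 172. ]
[[ 0.9  0.4 -0. ]
 [ 0.4 -0.9  0. ]
 [ 0.  -0.  -1. ]]
bottle top [710.5 297.5 160. ]
soap [ 709.4 -291.7  165. ]
jar [ 384.2 -179.4   50. ]
flask [ 665.3 -393.2   60. ]
yel [ 467.7 -534.4  110. ]
dish [386.7  91.1  10. ]
rack [320.7 346.9  80. ]
```

The plunger is at about (480,-345) and the bar's middle at about (566,-8,172), with the chamber at yaw ≈0. Jaws along x needs about +67° of spin. First I'll go above the plunger with the gripper shut.

```bash
python3 -m handwheel '[{"tx":29,"ty":29,"spin":7,"claw":1},{"tx":60,"ty":60,"spin":15,"claw":1},{"tx":90,"ty":90,"spin":22,"claw":1},{"tx":120,"ty":120,"spin":30,"claw":1},{"tx":150,"ty":150,"spin":37,"claw":1},{"tx":180,"ty":180,"tz":-20,"spin":45,"claw":1},{"tx":210,"ty":205,"tz":-40,"spin":52,"claw":1},{"tx":234,"ty":229,"tz":-60,"spin":60,"claw":1},{"tx":234,"ty":229,"tz":-80,"spin":67,"claw":1},{"tx":234,"ty":229,"tz":-80,"spin":67,"claw":1},{"tx":234,"ty":229,"tz":-80,"spin":67,"claw":1}]'
python3 - <<'E'
from h import *
s=env.camera("scene")[:,:,::-1];t=env.camera("top")[:,:,::-1]
A=np.hstack([crop(s,180,130,100,110,4),crop(t,370,170,100,110,4)])
cv2.imwrite("pics/c2.png",A)
z=env.sense();print(z["eef_pos"],z["ft_force"],z["finger_gap"],z["time"],z["q"])
p=z["eef_pos"]
print(proj("scene",[p+[0,0,-17],p]),proj("top",[p+[0,0,-17],p]))
E
```

```text
[ 246.08491064 -574.31371291  247.91603582] [-0.40391484  0.23510098  0.46137097] 0.9972199037661372 0.2 [-1.26150438e+00  4.93984839e-01  1.34585830e+00 -1.31436275e-05
  1.30247488e+00 -9.54850090e-02]
[[131.63248094 144.52323106]
 [129.88301381 139.70388278]] [[508.1707748  291.57511586]
 [510.75152246 291.71091914]]$[0]: bad value
```

View pics/c2.png

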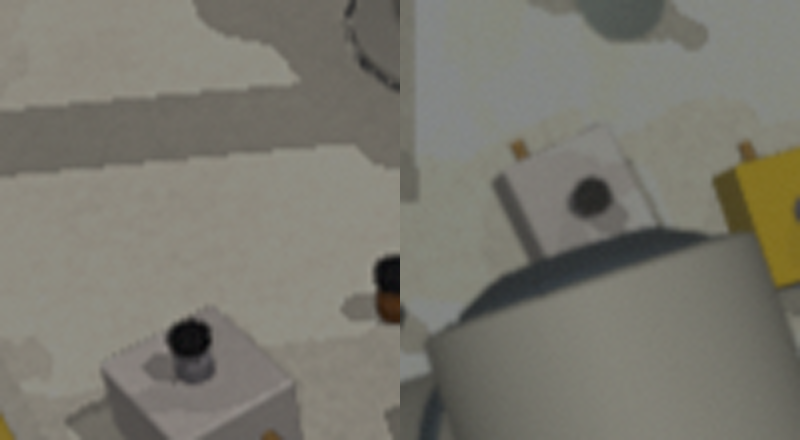

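The call was refused, probably because every row needs all five numbers, so the arm did not move. The picture shows the plunger head at scene (227.5,213.7) and top (417.2,219), which confirms the estimate. I'll retry with full rows.

```bash
python3 -m handwheel '[{"tx":29,"ty":29,"tz":0,"spin":7,"claw":1},{"tx":60,"ty":60,"tz":0,"spin":15,"claw":1},{"tx":90,"ty":90,"tz":0,"spin":22,"claw":1},{"tx":120,"ty":120,"tz":0,"spin":30,"claw":1},{"tx":150,"ty":150,"tz":0,"spin":37,"claw":1},{"tx":180,"ty":180,"tz":-20,"spin":45,"claw":1},{"tx":210,"ty":205,"tz":-40,"spin":52,"claw":1},{"tx":234,"ty":229,"tz":-60,"spin":60,"claw":1},{"tx":234,"ty":229,"tz":-80,"spin":67,"claw":1},{"tx":234,"ty":229,"tz":-80,"spin":67,"claw":1},{"tx":234,"ty":229,"tz":-80,"spin":67,"claw":1}]'
python3 - <<'E'
from h import *
s=env.camera("scene")[:,:,::-1];t=env.camera("top")[:,:,::-1]
A=np.hstack([crop(s,180,130,100,110,4),crop(t,370,170,100,110,4)])
cv2.imwrite("pics/c3.png",A)
z=env.sense();print(z["eef_pos"],z["ft_force"],z["finger_gap"],z["time"],z["q"])
p=z["eef_pos"]
print(proj("scene",[p+[0,0,-17],p]),proj("top",[p+[0,0,-17],p]))
E
```

```text
time: 1.3
eef_pos: [479.9, -345.5, 168.2]
eef_rot: [0.707, 0.707, -0.0, -0.001]
ft_force: [0.1, 0.7, 0.4]
finger_gap: 0.003
[ 480.06864568 -346.26326143  169.04650941] [-0.61131266 -0.45095847 -0.17383709] -9.172120509920431e-05 1.4 [-7.25435783e-01  5.33046347e-01  1.52184470e+00 -6.06091469e-04
  1.08577317e+00 -7.24536756e-01]
[[223.97601286 201.53806168]
 [223.04595479 197.03346194]] [[420.95112523 216.21466013]
 [422.17813975 215.35653171]]
```

View pics/c3.png

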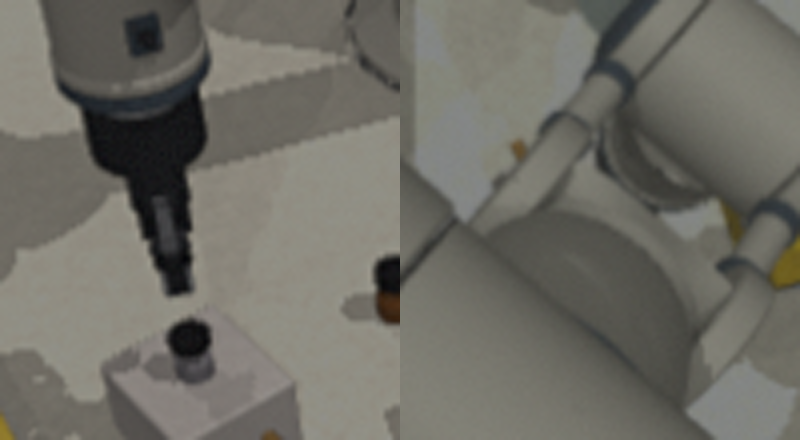

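The shut fingertips are at scene (224.5,203), close to the predicted position and directly above the head. Now I'll press.

```bash
python3 -m handwheel '[{"tx":0,"ty":0,"tz":-20,"spin":0,"claw":1},{"tx":0,"ty":0,"tz":-35,"spin":0,"claw":1},{"tx":0,"ty":0,"tz":-42,"spin":0,"claw":1},{"tx":0,"ty":0,"tz":-47,"spin":0,"claw":1},{"tx":0,"ty":0,"tz":-47,"spin":0,"claw":1}]'; python3 -m handwheel '[{"tx":0,"ty":0,"tz":-3,"spin":0,"claw":1},{"tx":0,"ty":0,"tz":-6,"spin":0,"claw":1},{"tx":0,"ty":0,"tz":-6,"spin":0,"claw":1}]'
```

```text
time: 1.9
eef_pos: [479.9, -346.7, 122.4]
eef_rot: [0.708, 0.707, -0.0, 0.001]
ft_force: [-3.4, 0.5, 5.1]
finger_gap: 0.002
time: 2.2
eef_pos: [480.1, -346.9, 117.2]
eef_rot: [0.708, 0.706, -0.0, 0.001]
ft_force: [-2.2, 2.8, 8.0]
finger_gap: 0.003
```

```bash
python3 -m handwheel '[{"tx":0,"ty":0,"tz":-2,"spin":0,"claw":1},{"tx":0,"ty":0,"tz":-4,"spin":0,"claw":1},{"tx":0,"ty":0,"tz":-4,"spin":0,"claw":1}]'
```

```text
time: 2.5
eef_pos: [480.2, -347.0, 114.9]
eef_rot: [0.708, 0.706, -0.0, 0.002]
ft_force: [-5.8, 4.3, 17.4]
finger_gap: 0.003
```

17 N is well above the 9 N spring force, so the plunger is on its stop. I'll hold it with a slight push.

```bash
python3 -m handwheel '[{"tx":0,"ty":0,"tz":-2,"spin":0,"claw":1},{"tx":0,"ty":0,"tz":-2,"spin":0,"claw":1},{"tx":0,"ty":0,"tz":-2,"spin":0,"claw":1},{"tx":0,"ty":0,"tz":-2,"spin":0,"claw":1},{"tx":0,"ty":0,"tz":-2,"spin":0,"claw":1},{"tx":0,"ty":0,"tz":-2,"spin":0,"claw":1},{"tx":0,"ty":0,"tz":-2,"spin":0,"claw":1},{"tx":0,"ty":0,"tz":-2,"spin":0,"claw":1},{"tx":0,"ty":0,"tz":-2,"spin":0,"claw":1},{"tx":0,"ty":0,"tz":-2,"spin":0,"claw":1},{"tx":0,"ty":0,"tz":-2,"spin":0,"claw":1},{"tx":0,"ty":0,"tz":-2,"spin":0,"claw":1}]'
```

```text
time: 3.7
eef_pos: [480.2, -347.1, 114.9]
eef_rot: [0.708, 0.706, -0.0, 0.002]
ft_force: [-8.2, 5.0, 22.6]
finger_gap: -0.001
```

The position didn't change under the extra push, so it is a hard stop, and it was held 1.2 s. Now I'll release, rise and go above the handle, opening the gripper.

```bash
python3 -m handwheel '[{"tx":0,"ty":0,"tz":15,"spin":0,"claw":1},{"tx":0,"ty":0,"tz":55,"spin":0,"claw":1},{"tx":0,"ty":0,"tz":100,"spin":0,"claw":0},{"tx":0,"ty":0,"tz":140,"spin":0,"claw":-1},{"tx":11,"ty":45,"tz":145,"spin":0,"claw":-1},{"tx":22,"ty":90,"tz":145,"spin":0,"claw":-1},{"tx":34,"ty":135,"tz":145,"spin":0,"claw":-1},{"tx":46,"ty":180,"tz":145,"spin":0,"claw":-1},{"tx":58,"ty":225,"tz":145,"spin":0,"claw":-1},{"tx":70,"ty":270,"tz":145,"spin":0,"claw":-1},{"tx":82,"ty":315,"tz":145,"spin":0,"claw":-1},{"tx":86,"ty":339,"tz":145,"spin":0,"claw":-1}]'
python3 -m handwheel '[{"tx":0,"ty":0,"tz":-20,"spin":0,"claw":-1},{"tx":0,"ty":0,"tz":-30,"spin":0,"claw":-1},{"tx":0,"ty":0,"tz":-30,"spin":0,"claw":-1}]'
python3 - <<'E'
from h import *
s=env.camera("scene")[:,:,::-1];t=env.camera("top")[:,:,::-1]
A=np.hstack([crop(s,280,100,100,120,4),crop(s,200,180,100,120,4)])
cv2.imwrite("pics/c4.png",A)
z=env.sense();print(z["eef_pos"],z["ft_force"],z["finger_gap"],z["time"],z["q"])
p=z["eef_pos"]
print(proj("scene",[p+[0,0,-4],p]),proj("top",[p+[0,0,-17],p]))
E
```

```text
time: 4.9
eef_pos: [567.0, -4.8, 260.8]
eef_rot: [0.708, 0.707, 0.001, 0.003]
ft_force: [-0.4, -0.3, 0.7]
finger_gap: 0.996
time: 5.2
eef_pos: [566.3, -5.0, 229.9]
eef_rot: [0.708, 0.706, -0.0, 0.002]
ft_force: [-0.5, -0.7, 0.7]
finger_gap: 1.001
[567.08243877  -5.4821225  231.21580104] [ 0.02727357  0.38798722 -0.1169121 ] 0.9994089039012657 5.3 [-0.11369526  0.42793948  1.51648681 -0.00240369  1.19237182 -0.11008229]
[[350.98634296 178.21825966]
 [351.0669569  177.07577328]] [[313.18549703 184.71826991]
 [312.98554676 183.39634274]]
```

View pics/c4.png

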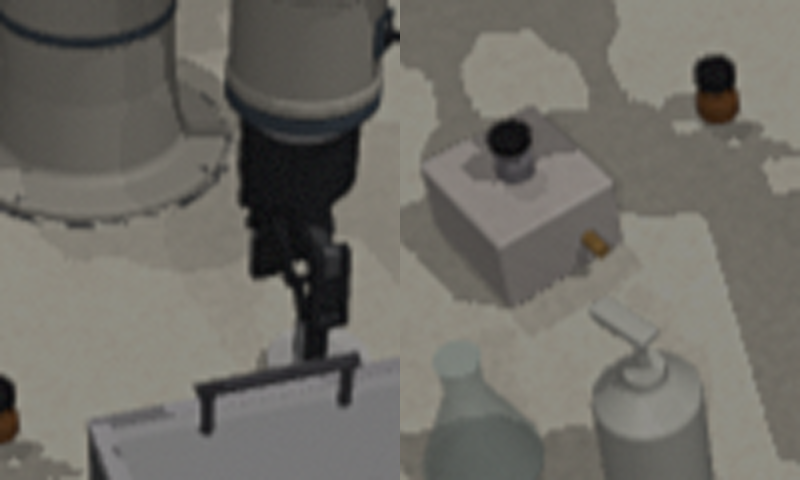

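The plunger is up again (crop head at (510,137)). The open fingers straddle the bar in x, with tips at crop (315,355) and (262,270), matching the prediction. I'll descend and grip.

```bash
python3 -m handwheel '[{"tx":0,"ty":-2,"tz":-20,"spin":0,"claw":-1},{"tx":0,"ty":-2,"tz":-40,"spin":0,"claw":-1},{"tx":0,"ty":-2,"tz":-55,"spin":0,"claw":-1},{"tx":0,"ty":-2,"tz":-61,"spin":0,"claw":-1},{"tx":0,"ty":-2,"tz":-61,"spin":0,"claw":-1}]' && python3 -m handwheel '[{"tx":0,"ty":0,"tz":0,"spin":0,"claw":0},{"tx":0,"ty":0,"tz":0,"spin":0,"claw":0.3},{"tx":0,"ty":0,"tz":0,"spin":0,"claw":0.5},{"tx":0,"ty":0,"tz":0,"spin":0,"claw":1},{"tx":0,"ty":0,"tz":0,"spin":0,"claw":1},{"tx":0,"ty":0,"tz":0,"spin":0,"claw":1},{"tx":0,"ty":0,"tz":0,"spin":0,"claw":1}]'
```

```text
time: 5.8
eef_pos: [567.1, -8.0, 170.3]
eef_rot: [0.708, 0.706, 0.0, 0.002]
ft_force: [-0.2, 0.3, 0.4]
finger_gap: 1.003
time: 6.5
eef_pos: [565.7, -7.9, 170.5]
eef_rot: [0.708, 0.706, -0.0, 0.002]
ft_force: [-10.3, -0.7, 12.6]
finger_gap: 0.123
```

Gripped: the opening is about 10–12 mm. Now I'll lift along the arc in stages.

```bash
python3 -m handwheel '[{"tx":1,"ty":0,"tz":5,"spin":0,"claw":1},{"tx":3,"ty":0,"tz":10,"spin":0,"claw":1},{"tx":6,"ty":0,"tz":20,"spin":0,"claw":1},{"tx":10,"ty":0,"tz":30,"spin":0,"claw":1},{"tx":14,"ty":0,"tz":40,"spin":0,"claw":1},{"tx":19,"ty":0,"tz":49,"spin":0,"claw":1},{"tx":25,"ty":0,"tz":58,"spin":0,"claw":1},{"tx":25,"ty":0,"tz":58,"spin":0,"claw":1}]'
```

```text
time: 7.3
eef_pos: [590.0, -7.9, 229.9]
eef_rot: [0.708, 0.706, -0.001, 0.001]
ft_force: [-14.9, -1.8, 3.2]
finger_gap: 0.118
```

```bash
python3 -m handwheel '[{"tx":6,"ty":0,"tz":8,"spin":0,"claw":1},{"tx":12,"ty":0,"tz":16,"spin":0,"claw":1},{"tx":19,"ty":0,"tz":25,"spin":0,"claw":1},{"tx":26,"ty":0,"tz":32,"spin":0,"claw":1},{"tx":33,"ty":0,"tz":40,"spin":0,"claw":1},{"tx":41,"ty":0,"tz":47,"spin":0,"claw":1},{"tx":49,"ty":0,"tz":54,"spin":0,"claw":1},{"tx":57,"ty":0,"tz":60,"spin":0,"claw":1},{"tx":66,"ty":0,"tz":67,"spin":0,"claw":1},{"tx":72,"ty":0,"tz":70,"spin":0,"claw":1},{"tx":72,"ty":0,"tz":70,"spin":0,"claw":1},{"tx":72,"ty":0,"tz":70,"spin":0,"claw":1}]'
python3 - <<'E'
from h import *
s=env.camera("scene")[:,:,::-1]
cv2.imwrite("pics/c5.png",crop(s,190,90,200,150,4))
z=env.sense();p=z["eef_pos"];print(p,z["ft_force"],z["finger_gap"],np.abs(z["joint_vel"]).max())
for th in(.7,.785,.87):  # front frame corners of lid top face by angle; hinge from bar start
    H=np.array([770.7,-8,120.5]);f=lambda a,b,y:H+[-a*np.cos(th)+b*np.sin(th),y,a*np.sin(th)+b*np.cos(th)]
    print(th,((proj("scene",[f(205,52,-60),f(205,52,60),f(240,12,-130),f(240,12,130)])-[190,90])*4).round().tolist())
E
```

```text
time: 8.5
eef_pos: [662.0, -7.7, 302.9]
eef_rot: [0.708, 0.706, -0.001, 0.002]
ft_force: [-16.1, 1.0, 22.7]
finger_gap: 0.118
[661.95120909  -7.74241101 302.89487623] [-15.1152252    0.44757721  23.04953578] 0.11673096759869873 0.004753705334985064
0.7 [[597.0, 370.0], [780.0, 335.0], [464.0, 348.0], [845.0, 278.0]]
0.785 [[606.0, 373.0], [791.0, 338.0], [469.0, 344.0], [858.0, 273.0]]
0.87 [[615.0, 379.0], [803.0, 343.0], [476.0, 343.0], [871.0, 271.0]]
```

View pics/c5.png

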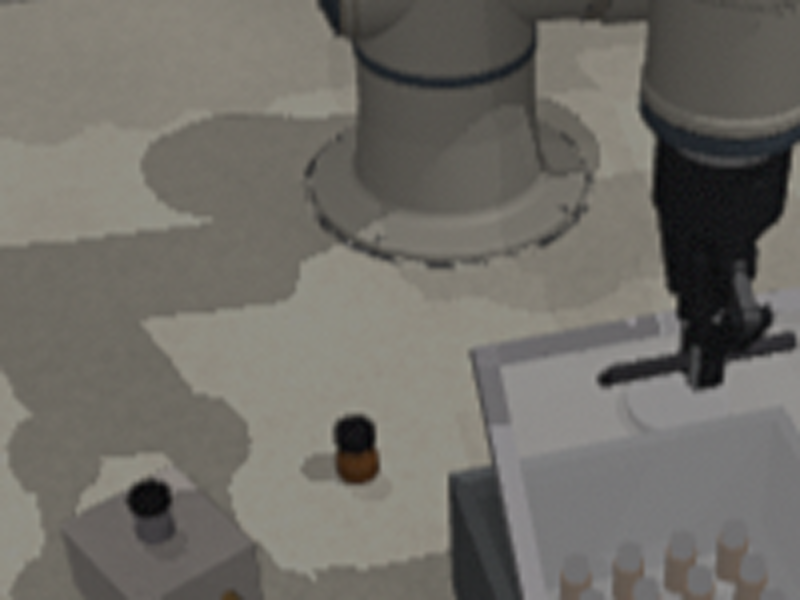

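The lid is open. The bar ends at crop (602,377) and (795,342) match the 0.785–0.8 rad prediction, and the plunger is up and the jar untouched. I'll settle at this pose and check it is at rest.

```bash
python3 -m handwheel '[{"tx":0,"ty":0,"tz":0,"spin":0,"claw":1},{"tx":0,"ty":0,"tz":0,"spin":0,"claw":1},{"tx":0,"ty":0,"tz":0,"spin":0,"claw":1},{"tx":0,"ty":0,"tz":0,"spin":0,"claw":1},{"tx":0,"ty":0,"tz":0,"spin":0,"claw":1}]'
python3 - <<'E'
from h import *
a=cv2.imread("pics/scene0.png").astype(int);b=env.camera("scene")[:,:,::-1]
z=env.sense();p=z["eef_pos"];print(p,z["ft_force"],z["finger_gap"],np.abs(z["joint_vel"]).max(),z["time"])
x,h=770.7-p[0],p[2]+2-120.5
print("lid angle est",np.arctan2(h,x)-np.arctan2(52,205),np.hypot(x,h),np.hypot(205,52))
cv2.imwrite("pics/c6.png",b)
E
```

```text
time: 9.05
eef_pos: [662.0, -7.7, 303.2]
eef_rot: [0.708, 0.706, -0.001, 0.002]
ft_force: [-3.3, -0.7, 0.7]
finger_gap: 0.115
[661.95564144  -7.72864006 303.11999694] [-1.98957988  0.15012472  0.7205706 ] 0.11451451204151018 0.0025245996320707896 9.1
lid angle est 0.7900725200045187 214.2659067324729 211.49231664530984
```

View pics/c6.png

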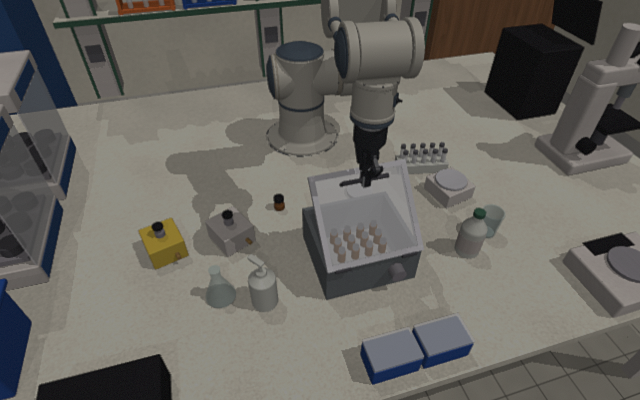

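The picture shows the lid held open by the bar at (365,180), the plunger up at (228,215), and the visible bystanders where they started. Handing in.

```bash
python3 -c "
from workcell import env
env.job_done()"
```

```text
the job is handed in; nothing more can be done
```

The job is handed in at about 9 s of the 51 s allowed: the chamber was vented with the lid shut, and the lid is now held open at about 45 degrees by its handle.

- **Venting:** I pressed the plunger with the shut fingers until it stopped moving. The force rose to 17–23 N, well above the 9 N spring, at the same height. I held it there for 1.2 s, then let it come up, and the later pictures show it up.
- **Lid:** I gripped the bar handle with the jaws closing across it and lifted it along its arc. The last check put the lid at about 0.79 rad, estimated from the tool position. The bar ends in the picture matched that.
- **Grip and rest:** The fingers are still closed on the bar, at an opening of about 10 mm. The arm is at rest, with almost no strain left at the wrist.
- **Bystanders:** All those visible in the last scene view stand where they started. The dish was behind the chamber in that view, so I did not check it again; nothing passed near it.

**What failed or disagreed:**
- The first move call was refused because its rows lacked "tz", and nothing moved.
- The two cameras disagreed by 2–8 mm on positions, which was within what the press and grip could absorb.
- The bar's radius from the hinge came out 3 mm longer than nominal.

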